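# Make up and light a pin-registered sun-print

### The job

Set up the next blueprint exposure on the contact printer: lower the coated wooden plaque over the two register pins until it lies flush on the pad, let it go, then lower the glazed negative holder over the same pins until it lies flush on the plaque. Then swing the UV lamp by its red ball from where it is parked until it stands squarely over the plates, and tilt it level so that it shines straight down. Set the plates down gently, without dropping them, and leave the other things on the table where they stand.

Things in the scene. Friction and masses are not known exactly. Their poses are not given: they have to be found in the camera images.
- printer: fixed contact printer: grey base 262 x 232 mm, top 20 mm high; black pad 66 x 176 x 4 mm on it; switch box back left, 36 mm high; lamp post back right. Origin: on the table below the pad's middle; x to its back, y to its left along the pad, z up. Two steel register pins on the pad at x = 0, y = +68 and -68 mm: 10 mm thick, 34 mm above the pad, top 8 mm tapered to a blunt point
- printer_seat (a point): point on the pad's upper face midway between the two pins, 24 mm above the table; axes as the printer's
- plaque: loose wooden plaque, 62 x 170 x 12 mm, 0.11 kg, yellow-green coating on top. Origin: centre of its underside; x across its width, y along its length, z up. Through-holes at x = 0: round, 12.5 mm, at y = +68 mm; slot at y = -68 mm (12.5 across, 16.5 mm along y). Pins are alike: it fits either way round. Grip from above across the 62 mm at its middle
- holder: loose negative holder: black frame, 62 x 170 x 12 mm, 0.17 kg, glass window over a dark film with a pale fern; holes, origin, axes and grip as the plaque's, fits either way round. On the printer its underside lies on the plaque, 12 mm above the pad
- lamp_swivel (a joint): swivel of the lamp arm about the upright post, rad, anticlockwise from above positive, -0.5 to 1.7; 0 = lamp squarely over the pad; parked at 1.0 to 1.3. It has no stop at 0; stays where it is left (friction 0.25 N m)
- lamp_tilt (a joint): tilt of the lamp head about its level axis, rad, -0.4 to 1.1; 0 = level, shining straight down; positive = the red ball's side raised; parked at 0.4 to 0.9. No stop at 0; stays where it is left (friction 0.2 N m)
- lamp_post (a point): point on the lamp post's axis at the height of the tilt axis, 215 mm above the table; x = 160, y = -90 mm in the printer's frame, axes as the printer's. Post 18 mm thick; its black top collar reaches 70 mm above this point
- lamp_ball (a point): centre of the red 28 mm ball, the lamp's handle for both joints, pinched from above; on an 8 mm rod on the lamp's front, 85 mm from the tilt axis. At swivel 0, tilt 0 it is at x = -245, y = +90, z = 0 mm from lamp_post. Lamp head: black box 78 x 156 x 22 mm on the tilt axis, its centre at x = -160, y = +90 mm from lamp_post at swivel 0; arm tube 46 mm above that axis
- measure: clear measuring cup, 67 mm across, 74 mm high, bystander at the right, by the white tray; origin at the centre of its underside
- stone_0: flat grey pebble, 41 x 56 x 23 mm, bystander at the left edge of the table; origin at the centre of its underside
- brush_foam: flat coating brush with wooden handle, 40 x 172 x 12 mm, bystander lying at the front right; origin at the centre of its underside, y along it
- dropper: small brown glass bottle with a black cap, 33 mm across, 75 mm high, bystander behind the printer; origin at the centre of its underside
- tongs_red: bamboo print tongs with red tips, 18 x 214 x 25 mm, bystander lying at the back; origin at the centre of its underside, y along them

How it is judged:
On the way, in this order (a step that is already met when the one before it is completed fails the run):
1. the plaque lies flush on the pad over both pins, released, before the holder is on (horizontal distance between plaque and printer_seat below 0.005 m and z of plaque in the frame of printer_seat below 0.0025 m and angle between the y axis of plaque and the y axis of printer, either way round below 0.05 rad and angle between plaque's own z axis and vertical below 0.03 rad and contact force between the fingers and plaque below 0.1 N and horizontal distance between holder and printer_seat above 0.05 m), for 0.2 s.
2. the holder lies flush on the plaque over both pins, released (horizontal distance between holder and printer_seat below 0.005 m and z of holder in the frame of printer_seat between 0.0095 and 0.0145 m and angle between the y axis of holder and the y axis of printer, either way round below 0.05 rad and angle between holder's own z axis and vertical below 0.03 rad and contact force between the fingers and holder below 0.1 N), for 0.2 s.
At the end, for the whole second after the job is handed in: Plaque over both pins, flush on the pad (within 2.5 mm in height, 5 mm sideways), holder over both pins, flush on the plaque (same tolerances), both level and at rest; lamp swivel and tilt each within 0.12 rad (7 degrees) of 0, that is squarely over the plates and level (horizontal distance between each of plaque, holder and printer_seat below 0.005 m and z of plaque in the frame of printer_seat below 0.0025 m and angle between the y axis of each of plaque, holder and the y axis of printer, either way round below 0.05 rad and angle between each of plaque, holder's own z axis and vertical below 0.03 rad and z of holder in the frame of printer_seat between 0.0095 and 0.0145 m and linear speed of each of plaque, holder below 0.02 m/s and value of joint lamp_swivel between -0.12 and 0.12 rad and value of joint lamp_tilt between -0.12 and 0.12 rad); the robot touches nothing.
It fails at once if the plaque is dropped over the pins (faster than 0.4 m/s close to its seat) (horizontal distance between plaque and printer_seat below 0.02 m and z of plaque in the frame of printer_seat below 0.05 m and linear speed of plaque above 0.4 m/s).
It fails at once if the holder is dropped over the pins (faster than 0.4 m/s close to its seat) (horizontal distance between holder and printer_seat below 0.02 m and z of holder in the frame of printer_seat below 0.062 m and linear speed of holder above 0.4 m/s).
It fails at once if a bystander is pushed more than 40 mm from its place (distance of any of dropper, tongs_red, measure, stone_0, brush_foam from where it was at the start of the episode above 0.04 m).
It also fails if it takes over 72 s, if anything falls off the work surface, if the arm or the gripper's body presses on something with over 40 N, if the wrist force passes 120 N, or if a joint passes its speed limit or range.

### The arm

A 7-joint arm with a two-finger parallel gripper is mounted at the origin on a cart in front of the work surface, level with it; the furniture and walls round the work are solid. World frame = base frame: x ahead of the robot, y to its left, z up, the work surface at z = 0. Lengths are in m, angles in rad, forces in N, time in s.
With the tool pointing down it reaches from about 0.425 to 0.925 m from the base axis. Payload 6.8 kg.
Tool frame: the origin (TCP) lies where the fingers leave the gripper's body, on its centre line; the fingertips stand 73 mm ahead of it and the grasp point (between the pads) lies 54 mm ahead of it; z points along the fingers, y is the line along which they close (so a half turn about z gives the same grasp; the last joint's range is limited). The gripper opens to 85 mm and grips with 20 to 120 N. Pads are 22 mm wide; open, the fingers measure 114 mm over their backs; the gripper's body (76 mm by 85 mm) begins 54 mm behind the grasp point. The pads swing forward as they close: fully open they stand 13 mm farther back than shut.
Start: joints at [-0.108, 0.477, 0.022, 1.555, -0.011, 1.109, -0.083], TCP at [0.675, 0, 0.304] pointing down, gripper open.
Joint ranges: [-2.96, 2.96], [-0.34, 2.1], [-1.41, 1.46], [0.24, 2.44], [-1.37, 4.51], [0.17, 1.92], [-2.96, 2.96]. Speed limits (rad/s): [2.39, 2.39, 3.14, 3.14, 3.14, 3.14, 3.14].

### API

Orientations are given as a rotation vector (axis times angle).
In Python, from bench import r gives the robot as it stands.
- The arm moves only by the tool drive_effector, called after "Request:" as name(argument=value, ...) on one line, values as JSON. Schema: {"type":"object","properties":{"ticks":{"type":"array","items":{"type":"array","items":{"type":"array","items":{"type":"number"},"minItems":6,"maxItems":6},"minItems":1,"maxItems":5},"minItems":1,"maxItems":1},"finger_gap":{"type":"number"},"grip_force":{"type":"number"},"only":{"type":"string"},"quiet":{"type":"boolean"},"lines":{"type":"string"}},"required":["ticks"],"additionalProperties":false}. ticks is a list that holds a single list of rows (three levels of brackets), with 1 to 5 rows, each of 6 numbers: dx, dy, dz in m, then a rotation vector rx, ry, rz in rad; each row is the pose to reach, as a shift and turn from the pose commanded when the call began, along the tool's axes at that moment; what a row does not reach only later rows make up. A row lasts 1/10 s, in which the tool goes at most 0.05 m and 0.15 rad, less where a joint would pass 70% of its speed; a pose out of reach is approached as far as the arm can. finger_gap is the finger opening in m, set as the call begins (left out keeps the last). The fingers move at their own pace and stop on an object; grip_force is the grip in N (left out, the last holds). Time passes only in rows, so rows that do not move let the fingers close. The tool returns the time, the measured TCP pose, the force, the opening and the grip force at its end. only (a regular expression) keeps the lines of the reply that match it, lines (a string "A,B") keeps lines A to B, and quiet returns only ok. Input that does not fit is refused with a message, and nothing moves.
- r.get_obs(): the state, without advancing time (a new reading comes with each control period).
- r.grab_frame(name): name is "scene" or "side" or "wrist"; returns (picture, depth): 384x512x3 uint8, blue, green, red; 384x512 float32, m along the optical axis (not along the pixel's ray), 0 where there is no reading.
- r.camera_info(name): a dict with "camera_matrix" (3x3 intrinsics, pixels), "R" (3x3) and "t" (3): a world point X has camera coordinates R X + t. Camera axes: x right, y down, z forward; pixel columns grow to the right and rows downward; lengths in m; the calibration is good to about 2 mm. A picture is of the moment at which its call begins: read the wrist's pose just before it. camera_info takes no time and is no camera call; for the wrist camera it gives the pose at the moment of the call.
- r.hand_in(): hands the job in; it is judged then, once.
The state is a dict: "clock": time; "joints": joint angles; "qvel": joint speeds; "tau": joint torques, N m; "tcp_pos": TCP position; "orientation": TCP orientation; "contact_force": force on the tool from outside, world axes, zero at the start; "moment": the same for the moment, N m; "grip_width": finger opening in m; "gripper_force": force on a finger pad.
Only numpy, scipy, OpenCV 4.12 (cv2) and the standard library are available. Lean on these libraries where they do the work, as an engineer would, in place of code of your own. Each camera call takes 0.05 s, during which the arm holds its last target. There are 200 camera calls.

## Working session

There is one attempt and no reset: what is moved stays moved. The work goes in short steps, Python scripts to look and compute and a tool call to move; the robot and the scene stay as the last step left them, time stands still between calls to the robot, and variables do not carry over. Pictures are saved under pics/ and viewed, at most 12 in all, crops included, and the job is handed in when it is done.

```bash
ls; mkdir -p pics; python3 - <<'E'
from bench import r
import cv2,numpy as np
for n in("scene","side","wrist"):
    p,d=r.grab_frame(n); cv2.imwrite(f"pics/{n}0.png",p); np.savez(f"{n}0.npz",p=p,d=d,**r.camera_info(n))
    c=r.camera_info(n); print(n,-c["R"].T@c["t"],c["R"][2].round(2))
p=[cv2.imread(f"pics/{n}0.png") for n in("scene","side")]
o=r.get_obs();print(o)
E
```

```text
bench.py
pics
scene [-0.33511374 -0.51951536  0.67586484] [ 0.76  0.46 -0.46]
side [0.22127029 0.89853079 1.00970248] [ 0.25 -0.7  -0.67]
wrist [0.67398653 0.07042966 0.37306445] [-0.   -0.28 -0.96]
{'clock': 0.15, 'joints': array([-0.10809833,  0.47762876,  0.02235522,  1.55620106, -0.01148423,
        1.10930591, -0.08309811]), 'qvel': array([ 0.00052051, -0.00196318,  0.00301755, -0.004031  , -0.00146525,
       -0.00017229,  0.00045345]), 'tau': array([ 1.55385478e-03, -5.96924365e+01,  1.60940632e+00, -2.81490952e+01,
        1.26662746e-02,  6.56643446e-03,  5.58682734e-05]), 'tcp_pos': array([ 6.74652098e-01, -8.01200081e-06,  3.03146566e-01]), 'orientation': array([-2.22077525e+00, -2.22081452e+00,  1.69574574e-03]), 'contact_force': array([ 0.16682625,  0.07659317, -0.6694583 ]), 'moment': array([ 0.02649353, -0.02424478,  0.0669877 ]), 'gripper_force': 0.0, 'grip_width': 0.08522595443853621}
```

View pics/scene0.png

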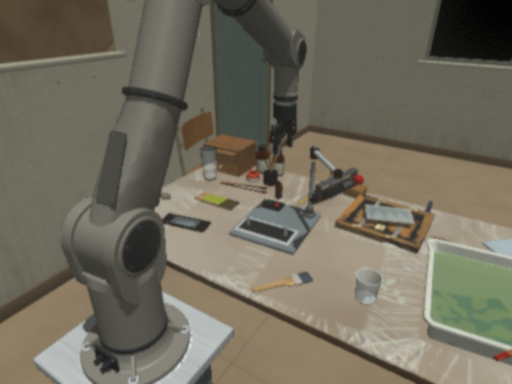

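View pics/side0.png

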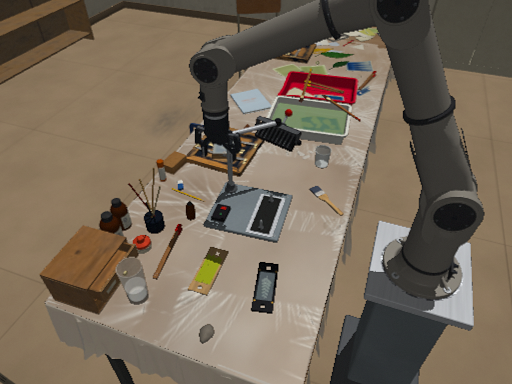

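Side view: plaque at about (208,270), holder (265,287), printer base (250,212) with pad (265,213), red ball (289,112), stone (207,333).

```bash
cat > h.py <<'E'
import cv2,numpy as np
from scipy.spatial.transform import Rotation as Ro
def cloud(d,K,R,t):
    v,u=np.mgrid[:d.shape[0],:d.shape[1]]
    c=np.stack([(u-K[0,2])/K[0,0]*d,(v-K[1,2])/K[1,1]*d,d],-1)
    return (c-t)@R
def ray(px,z,K,R,t):
    px=np.atleast_2d(px).astype(float); o=-R.T@t
    w=np.c_[(px[:,0]-K[0,2])/K[0,0],(px[:,1]-K[1,2])/K[1,1],np.ones(len(px))]@R
    return o+w*((z-o[2])/w[:,2])[:,None]
def shot(n,name):
    from bench import r
    c=r.camera_info(n); p,d=r.grab_frame(n)
    cv2.imwrite(f"pics/{name}.png",p); np.savez(f"{name}.npz",p=p,d=d,**c)
    return load(name)
def load(name):
    f=np.load(f"{name}.npz"); cam=(f["camera_matrix"],f["R"],f["t"])
    return f["p"],f["d"],cam,cloud(f["d"],*cam)
E
python3 - <<'E'
from h import *
p,d,cam,X=load("side0")
hsv=cv2.cvtColor(p,cv2.COLOR_BGR2HSV)
def rect(m,z,name):
    m=m.astype(np.uint8); cs,_=cv2.findContours(m,0,2); c=max(cs,key=cv2.contourArea)
    w=ray(c[:,0],z,*cam)[:,:2].astype(np.float32); q=cv2.minAreaRect(w*1000); print(name,cv2.contourArea(c),q)
Z=X[...,2]
def win(u0,u1,v0,v1):
    m=np.zeros(Z.shape,bool); m[v0:v1,u0:u1]=1; return m
for u,v in((208,270),(265,287),(265,213),(207,333),(220,212),(100,200),(320,190)): print(u,v,X[v,u].round(3))
rect(win(180,235,240,300)&(Z>.006)&(Z<.03),.012,"plaque")
rect(win(245,285,255,320)&(Z>.006)&(Z<.03),.012,"holder")
rect(win(200,300,180,245)&(Z>.012)&(Z<.03),.02,"base")
rect(win(200,300,180,245)&(Z>.015)&(hsv[...,2]<60),.024,"dark")
m=(hsv[...,1]>180)&(hsv[...,2]>90)&((hsv[...,0]<6)|(hsv[...,0]>174))&win(270,310,95,125)
print("ball",m.sum(),np.median(X[m],0),np.argwhere(m).mean(0))
E
```

```text
208 270 [0.613 0.251 0.009]
265 287 [0.428 0.249 0.011]
265 213 [ 0.524 -0.024  0.028]
207 333 [0.523 0.444 0.021]
220 212 [0.667 0.034 0.038]
100 200 [ 1.793 -0.498 -0.752]
320 190 [ 0.376 -0.226  0.012]
plaque 998.0 ((603.7095336914062, 267.3702392578125), (210.1143341064453, 82.35243225097656), 89.7930908203125)
holder 999.5 ((428.8503723144531, 247.31890869140625), (67.90414428710938, 177.85116577148438), 10.443800926208496)
base 3350.0 ((584.3411254882812, -28.029891967773438), (262.6816101074219, 237.2115020751953), 3.7249772548675537)
dark 586.0 ((522.4363403320312, -27.200584411621094), (62.97785186767578, 173.58958435058594), 4.0538129806518555)
ball 49 [ 0.54920675 -0.30071144  0.27126091] [103.6122449  292.93877551]
```

```bash
python3 - <<'E'
from h import *
p=cv2.imread("pics/side0.png"); cv2.imwrite("pics/crop1.png",cv2.resize(p[85:345,140:360],None,fx=2.3*1.0,fy=2.3,interpolation=cv2.INTER_CUBIC))
E
```

```text
(no output)
```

View pics/crop1.png

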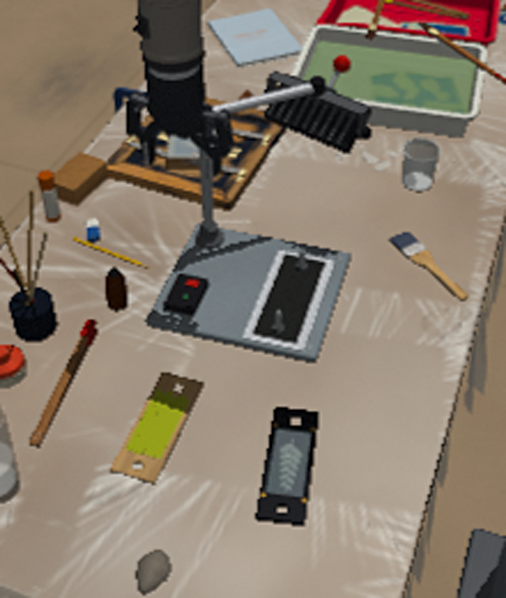

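Crop: plaque at (158,427), holder (288,465), pad with pins at about (303,258) and (279,322), ball (342,64). Next I look from above both plates with the wrist camera.

Request:
drive_effector(ticks=[[[0.04, -0.02, 0, 0, 0, 0], [0.08, -0.05, 0, 0, 0, 0], [0.12, -0.075, 0, 0, 0, 0], [0.16, -0.1, 0, 0, 0, 0], [0.2, -0.125, 0, 0, 0, 0]]], finger_gap=0.085)

```text
clock: 0.65
tcp_pos: [0.5486, 0.2013, 0.3038]
orientation: [-2.222, -2.221, 0.0]
contact_force: [0.4, 1.6, -0.7]
grip_width: 0.0849
gripper_force: 0.0
```

Request:
drive_effector(ticks=[[[0.03, -0.015, -0.02, 0, 0, 0], [0.06, -0.03, -0.04, 0, 0, 0], [0.06, -0.03, -0.04, 0, 0, 0], [0.06, -0.03, -0.04, 0, 0, 0]]])

```text
clock: 1.05
tcp_pos: [0.5197, 0.2607, 0.3442]
orientation: [2.219, 2.223, 0.001]
contact_force: [0.3, -0.8, -0.1]
grip_width: 0.0848
gripper_force: 0.0
```

```bash
python3 - <<'E'
from h import *
p,d,cam,X=shot("wrist","wp"); print(cam[0])
a=cv2.imread("pics/wrist0.png"); cv2.imwrite("pics/wcomb.png",cv2.resize(np.hstack([a,p]),(800,300),interpolation=cv2.INTER_AREA))
E
```

```text
[[306.25730638   0.         255.49981481]
 [  0.         306.25730638 191.80797356]
 [  0.           0.           1.        ]]
```

View pics/wcomb.png

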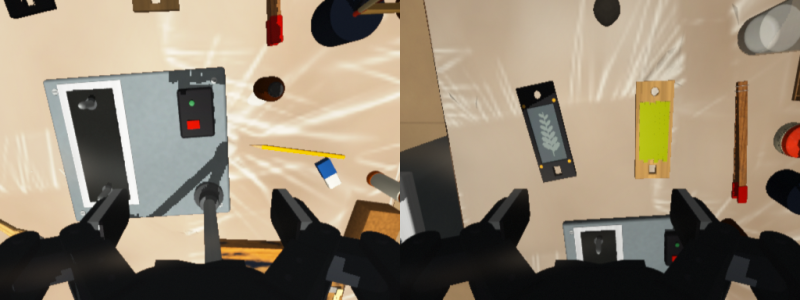

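Left half (at start): printer from above, pad around (97,145), pins near (88,103) and (108,190). Right half: holder (545,132), plaque (655,130), both unobstructed.

```bash
cat >> h.py <<'E'
def win(u0,u1,v0,v1):
    m=np.zeros((384,512),bool); m[v0:v1,u0:u1]=1; return m
def rect(m,z,cam,name):
    cs,_=cv2.findContours(m.astype(np.uint8),0,2); c=max(cs,key=cv2.contourArea)
    w=ray(c[:,0],z,*cam)[:,:2].astype(np.float32)*1000; q=cv2.minAreaRect(w)
    b=cv2.boxPoints(q); e=[b[1]-b[0],b[2]-b[1]]; e=max(e,key=np.linalg.norm)
    yaw=(np.degrees(np.arctan2(e[1],e[0]))%180)-90
    print(name,cv2.contourArea(c),"c",np.round(q[0],1),"size",np.round(q[1],1),"yaw",yaw.round(2))
E
python3 - <<'E'
from h import *
p,d,cam,X=load("wp"); Z=X[...,2]
rect(win(290,370,90,240)&(Z>.007)&(Z<.03),.012,cam,"plaque")
rect(win(140,235,90,240)&(Z>.007)&(Z<.03),.012,cam,"holder")
g=p.max(2); hsv=cv2.cvtColor(p,cv2.COLOR_BGR2HSV)
rect(win(290,370,90,240)&(hsv[...,0]>24)&(hsv[...,0]<40)&(hsv[...,1]>180),.012,cam,"coat")
rect(win(140,235,90,240)&(g<110),.012,cam,"holder dark")
print("table z",np.median(Z[130:200,240:290]),"plaque z",np.median(Z[150:180,325:345]))
p,d,cam,X=load("wrist0"); Z=X[...,2]; g=p.max(2)
rect(win(70,180,100,280)&(g<75),.024,cam,"pad")
rect(win(40,300,70,290)&(Z>.012)&(Z<.03),.02,cam,"base")
m=win(70,180,100,280)&(Z>.040)&(Z<.07)
n,l,s,c=cv2.connectedComponentsWithStats(m.astype(np.uint8))
for i in range(1,n):
    if s[i,4]>15:
        q=X[l==i]; t=q[q[:,2]>q[:,2].max()-.006]; print("pin",s[i],q[:,2].max().round(4),t.mean(0).round(4),c[i])
E
```

```text
plaque 5954.5 c [612.7 255.1] size [ 69.2 185.4] yaw 0.09
holder 5691.5 c [429.6 243.7] size [ 62.9 169.9] yaw 11.74
coat 2707.5 c [612.1 246.7] size [ 50.  106.5] yaw 1.95
holder dark 5685.5 c [430.  243.2] size [ 63.3 168.7] yaw 11.89
table z 0.0023844120836583223 plaque z 0.012765232499562853
pad 8587.5 c [526.5 -43.9] size [206.8  92. ] yaw -0.01
base 37076.0 c [587.5 -32.5] size [259.  229.3] yaw -86.1
pin [100 129  15  11 119] 0.0585 [0.5187 0.04   0.0554] [106.95798319 133.97478992]
pin [125 245  12  12  79] 0.0578 [ 0.527  -0.0934  0.0552] [130.20253165 249.88607595]
```

Request:
drive_effector(ticks=[[[-0.02, 0.03, 0.02, 0, 0, 0], [-0.03, 0.06, 0.05, 0, 0, 0], [-0.04, 0.092, 0.084, 0, 0, 0], [-0.04, 0.092, 0.084, 0, 0, 0], [-0.04, 0.092, 0.084, 0, 0, 0]]])

```text
clock: 1.6
tcp_pos: [0.6122, 0.2176, 0.2577]
orientation: [-2.225, -2.217, 0.006]
contact_force: [0.1, 0.4, 0.9]
grip_width: 0.085
gripper_force: 0.0
```

```bash
python3 - <<'E'
from h import *
p,d,cam,X=shot("wrist","pl1"); Z=X[...,2]
cv2.imwrite("pics/pl1x.png",np.hstack([p[40:280,150:360],cv2.cvtColor((np.clip(Z/.02,0,1)*255).astype(np.uint8),cv2.COLOR_GRAY2BGR)[40:280,150:360]]))
from bench import r; o=r.get_obs(); print(o["tcp_pos"],o["orientation"])
E
```

```text
[0.61200298 0.21902168 0.25938917] [-2.22291118e+00 -2.21925166e+00  2.08076716e-03]
```

View pics/pl1x.png

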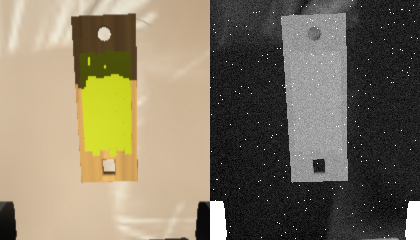

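Crop: plaque with its round hole at (104,34), slot at (108,166), a shadow over its far end; the depth outlines it cleanly.

```bash
cat >> h.py <<'E'
def plate(name,w,z=.012,lo=.0075,hi=.02):
    p,d,cam,X=load(name)
    m=cv2.medianBlur((w&(X[...,2]>lo)&(X[...,2]<hi)).astype(np.uint8)*255,5)
    n,l,s,_=cv2.connectedComponentsWithStats(m); i=1+s[1:,4].argmax(); m=(l==i)
    rect(m,z,cam,name)
    # holes in it
    cs,h=cv2.findContours(m.astype(np.uint8),cv2.RETR_CCOMP,cv2.CHAIN_APPROX_NONE)
    H=[]
    for c,k in zip(cs,h[0]):
        if k[3]>=0 and len(c)>12:
            q=cv2.minAreaRect(ray(c[:,0],z,*cam)[:,:2].astype(np.float32)*1000); H.append(q[0]); print(" hole",np.round(q[0],1),np.round(q[1],1))
E
python3 - <<'E'
from h import *
plate("pl1",win(190,320,30,240))
E
```

```text
pl1 10297.5 c [611.5 257.4] size [ 64.7 188.9] yaw 0.83
 hole [613.9 181. ] [17.2 14.2]
```

Request:
drive_effector(ticks=[[[-0.05, -0.02, 0, 0, 0, 0], [-0.1, -0.03, 0, 0, 0, 0], [-0.15, -0.05, 0, 0, 0, 0], [-0.2, -0.07, 0, 0, 0, 0], [-0.245, -0.09, 0, 0, 0, 0]]])

```text
clock: 2.15
tcp_pos: [0.5258, -0.0155, 0.2618]
orientation: [2.219, 2.221, 0.004]
contact_force: [1.0, -0.7, 0.8]
grip_width: 0.085
gripper_force: 0.0
```

Request:
drive_effector(ticks=[[[-0.02, 0, 0, 0, 0, 0], [-0.04, 0, 0, 0, 0, 0], [-0.04, 0, 0, 0, 0, 0], [-0.04, 0, 0, 0, 0, 0]]])

```text
clock: 2.55
tcp_pos: [0.5268, -0.0535, 0.2611]
orientation: [2.22, 2.221, 0.003]
contact_force: [0.4, 0.8, 0.6]
grip_width: 0.085
gripper_force: 0.0
```

```bash
python3 - <<'E'
from h import *
p,d,cam,X=shot("wrist","pr1"); Z=X[...,2]
cv2.imwrite("pics/pr1x.png",np.hstack([p[0:300,130:400],cv2.cvtColor((np.clip(Z/.06,0,1)*255).astype(np.uint8),cv2.COLOR_GRAY2BGR)[0:300,130:400]]))
from bench import r; o=r.get_obs(); print(o["tcp_pos"],o["orientation"])
E
```

```text
[ 0.52683419 -0.05279761  0.26085614] [2.21924552 2.22275378 0.00286818]
```

View pics/pr1x.png

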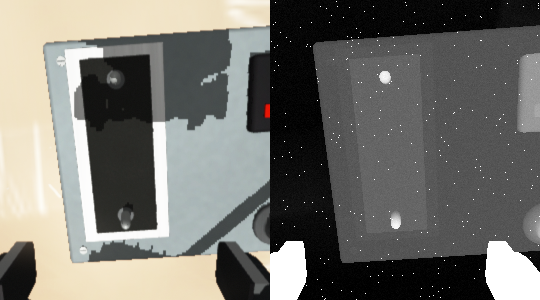

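Crop: pins at about (115,78) and (126,217), pad long axis slightly tilted; nothing in the way.

```bash
python3 - <<'E'
from h import *
p,d,cam,X=load("pl1"); Z=X[...,2]; g=cv2.cvtColor(p,cv2.COLOR_BGR2GRAY)
Zm=cv2.medianBlur(Z.astype(np.float32),5)
print("Z col profile u=230:",[(v,(Zm[v,235]*1000).round(1)) for v in range(36,66,3)],[(v,(Zm[v,270]*1000).round(1)) for v in range(212,232,3)])
def blob(m,z,n):
    cs,_=cv2.findContours(m.astype(np.uint8),0,1); c=max(cs,key=cv2.contourArea)
    w=ray(c[:,0],z,*cam)[:,:2].astype(np.float32)*1000; q=cv2.minAreaRect(w);print(n,np.round(q[0],1),np.round(q[1],1), "px",cv2.minAreaRect(c)[0]); return np.array(q[0])
blob(win(244,264,64,84)&(g>110),.012,"round hole")
blob(win(248,272,194,220)&(Zm<.0095),.0127,"slot depth")
for lo in(.009,.0105): plate("pl1",win(190,320,52,240),lo=lo)
# edges from plate sides by row
m=(Zm>.0085)&(Zm<.02)
pts=[]
for v in range(60,220,4):
    u=np.flatnonzero(m[v,205:310])+205
    a=ray([[u.min()-.5,v],[u.max()+.5,v]],.012,*cam); pts.append(np.r_[a[:,0],a[:,1]])
pts=np.array(pts)
for k in(0,1): f=np.polyfit(pts[:,2+k],pts[:,k],1); print("edge",np.degrees(-np.arctan(f[0])).round(2),np.polyval(f,.255).round(4))
print("pr1")
p,d,cam,X=load("pr1"); Z=X[...,2]
P=[]
for w in(win(225,265,55,100),win(235,275,190,245)):
    m=cv2.medianBlur((w&(Z>.03)&(Z<.07)).astype(np.uint8),3)>0
    q=X[m]; zt=np.percentile(q[:,2],95); t=q[q[:,2]>zt-.004]
    print("pin z",zt.round(4),"tip",t.mean(0).round(4),"body c",np.median(q[:,:2],0).round(4),len(t)); P.append(t.mean(0)[:2])
e=P[0]-P[1]; print("mid",(P[0]+P[1])/2,"len",np.hypot(*e),"yaw",np.degrees(np.arctan2(-e[0],e[1])))
rect((cv2.medianBlur((win(190,300,30,250)&(Z>.0222)&(Z<.028)).astype(np.uint8),5)>0),.024,cam,"pad")
E
```

```text
Z col profile u=230: [(36, np.float32(5.1)), (39, np.float32(5.0)), (42, np.float32(5.2)), (45, np.float32(5.1)), (48, np.float32(4.7)), (51, np.float32(4.2)), (54, np.float32(5.0)), (57, np.float32(11.8)), (60, np.float32(11.7)), (63, np.float32(11.8))] [(212, np.float32(11.9)), (215, np.float32(11.8)), (218, np.float32(11.8)), (221, np.float32(2.8)), (224, np.float32(2.3)), (227, np.float32(2.5)), (230, np.float32(2.4))]
round hole [609.7 314.9] [12.7 11.6] px (254.0, 74.0)
slot depth [613.9 180.7] [12. 16.] px (258.5, 206.0)
pl1 9936.5 c [611.7 248.5] size [ 62.  171.2] yaw 1.89
 hole [613.9 181. ] [17.2 14.2]
 hole [611.1 316.1] [ 9.  13.2]
pl1 9919.5 c [611.7 247.8] size [ 62.  169.9] yaw 1.89
 hole [613.9 180.5] [18.4 14.2]
 hole [609.8 315.9] [13.3 13.2]
edge 1.89 0.5805
edge 1.93 0.6425
pr1
pin z 0.0577 tip [0.5172 0.0394 0.0561] body c [0.5178 0.0387] 76
pin z 0.0578 tip [ 0.5266 -0.0926  0.0622] body c [ 0.5262 -0.0928] 49
mid [ 0.52188284 -0.02660973] len 0.13235460107288594 yaw 4.050966305888064
pad 11310.0 c [521.7 -28. ] size [ 66.2 175.3] yaw 3.96
```

Request:
drive_effector(ticks=[[[0.045, 0.013, 0, 0, 0, 0], [0.09, 0.026, 0, 0, 0, 0], [0.135, 0.039, 0, 0, 0, 0], [0.18, 0.052, 0, 0, 0, -0.02], [0.225, 0.065, 0, 0, 0, -0.033]]], finger_gap=0.085)

```text
clock: 3.1
tcp_pos: [0.5913, 0.1748, 0.2603]
orientation: [-2.18, -2.261, -0.002]
contact_force: [1.1, 0.2, -0.0]
grip_width: 0.0848
gripper_force: 0.0
```

Request:
drive_effector(ticks=[[[0.03, 0.01, 0.03, 0, 0, 0], [0.06, 0.015, 0.06, 0, 0, 0], [0.076, 0.02, 0.1, 0, 0, 0], [0.076, 0.02, 0.12, 0, 0, 0], [0.076, 0.02, 0.12, 0, 0, 0]]])

```text
clock: 3.6
tcp_pos: [0.6061, 0.2493, 0.1364]
orientation: [-2.178, -2.26, 0.009]
contact_force: [-0.7, -1.2, 0.1]
grip_width: 0.0852
gripper_force: 0.0
```

Request:
drive_effector(ticks=[[[0, 0, 0, 0, 0, 0], [0, 0, 0, 0, 0, 0]]])

```text
clock: 3.8
tcp_pos: [0.61, 0.2478, 0.1419]
orientation: [2.184, 2.257, 0.004]
contact_force: [0.5, 0.3, 0.1]
grip_width: 0.0849
gripper_force: 0.0
```

```bash
python3 - <<'E'
from h import *
from bench import r
o=r.get_obs(); R=Ro.from_rotvec(o["orientation"]).as_matrix(); print(o["tcp_pos"],"yaw",np.degrees(np.arctan2(-R[0,0],R[1,0])))
print("delta tool",R.T@(np.array([.6117,.248,.076])-o["tcp_pos"]))
E
```

```text
[0.61000734 0.24778869 0.14192553] yaw 1.880108660471872
delta tool [7.29575354e-05 1.51582910e-03 6.59301305e-02]
```

Request:
drive_effector(ticks=[[[0, 0.0017, 0.03, 0, 0, 0], [0, 0.0017, 0.055, 0, 0, 0], [0, 0.0017, 0.066, 0, 0, 0], [0, 0.0017, 0.066, 0, 0, 0], [0, 0.0017, 0.066, 0, 0, 0]]])

```text
clock: 4.3
tcp_pos: [0.6117, 0.2476, 0.0754]
orientation: [2.184, 2.257, 0.003]
contact_force: [0.3, 0.7, 0.3]
grip_width: 0.0849
gripper_force: 0.0
```

Request:
drive_effector(ticks=[[[0, 0, 0, 0, 0, 0], [0, 0, 0, 0, 0, 0], [0, 0, 0, 0, 0, 0], [0, 0, 0, 0, 0, 0], [0, 0, 0, 0, 0, 0]]], finger_gap=0.05, grip_force=40)

```text
clock: 4.8
tcp_pos: [0.6117, 0.2477, 0.0758]
orientation: [2.184, 2.257, 0.004]
contact_force: [-2.4, -0.4, 7.6]
grip_width: 0.0604
gripper_force: 42.2
```

Request:
drive_effector(ticks=[[[0, 0, 0, 0, 0, 0], [0, 0, 0, 0, 0, 0], [0, 0, 0, 0, 0, 0]]])

```text
clock: 5.1
tcp_pos: [0.6117, 0.2478, 0.0758]
orientation: [2.184, 2.257, 0.004]
contact_force: [-1.4, -0.3, 6.1]
grip_width: 0.0601
gripper_force: 42.2
```

Request:
drive_effector(ticks=[[[0, 0, -0.015, 0, 0, 0], [0, 0, -0.04, 0, 0, 0], [0, 0, -0.08, 0, 0, 0], [-0.02, -0.01, -0.11, 0, 0, 0], [-0.06, -0.02, -0.12, 0, 0, 0]]])

```text
clock: 5.6
tcp_pos: [0.594, 0.1911, 0.1991]
orientation: [2.177, 2.263, 0.014]
contact_force: [0.5, 0.2, -1.6]
grip_width: 0.0601
gripper_force: 43.8
```

Request:
drive_effector(ticks=[[[-0.04, -0.015, 0, 0, 0, 0], [-0.08, -0.03, 0, 0, 0, -0.01], [-0.12, -0.045, 0, 0, 0, -0.02], [-0.16, -0.06, 0, 0, 0, -0.03], [-0.2, -0.075, 0, 0, 0, -0.036]]])

```text
clock: 6.1
tcp_pos: [0.5239, -0.0172, 0.1952]
orientation: [2.142, 2.296, 0.002]
contact_force: [0.4, -1.2, -1.0]
grip_width: 0.0599
gripper_force: 43.8
```

Request:
drive_effector(ticks=[[[-0.0127, -0.004, 0, 0, 0, 0], [-0.0127, -0.004, 0, 0, 0, 0], [-0.0127, -0.004, 0, 0, 0, 0], [-0.0127, -0.004, 0, 0, 0, 0]]])

```text
clock: 6.5
tcp_pos: [0.5221, -0.0265, 0.1943]
orientation: [2.14, 2.3, 0.002]
contact_force: [-0.6, -0.2, -1.0]
grip_width: 0.0603
gripper_force: 43.8Traceback (most recent call last):
```

```bash
cat > where.py <<'E'
from h import *
from bench import r
import sys
t=np.array([float(a) for a in sys.argv[1:4]]); yw=float(sys.argv[4])
o=r.get_obs(); R=Ro.from_rotvec(o["orientation"]).as_matrix(); yaw=np.degrees(np.arctan2(-R[0,0],R[1,0])); print(o["tcp_pos"].round(4),"yaw",yaw.round(2),"f",o["contact_force"].round(1),o["moment"].round(2),o["grip_width"].round(4),"axis",R[:,2].round(4))
print("delta tool",(R.T@(t-o["tcp_pos"])).round(4),"rz",np.radians(yaw-yw).round(4))
E
python3 where.py .5217 -.028 .16 3.96; python3 - <<'E'
from h import *
p,d,cam,X=shot("wrist","hp1")
cv2.imwrite("pics/hp1x.png",p)
E
```

```text
  File "where.py", line 5, in <module>
    o=r.get_obs(); R=Ro.from_rotvec(o["orientation"]).as_matrix(); yaw=np.degrees(np.arctan2(-R[0,0],R[1,0])); print(o["tcp_pos"].round(4),"yaw",yaw.round(2),"f",o["contact_force"].round(1),o["moment"].round(2),o["grip_width"].round(4),"axis",R[:,2].round(4))
                                                                                                                                                                                                                   ^^^^^^^^^^^^^^^^^^^^^
AttributeError: 'float' object has no attribute 'round'
```

View pics/hp1x.png

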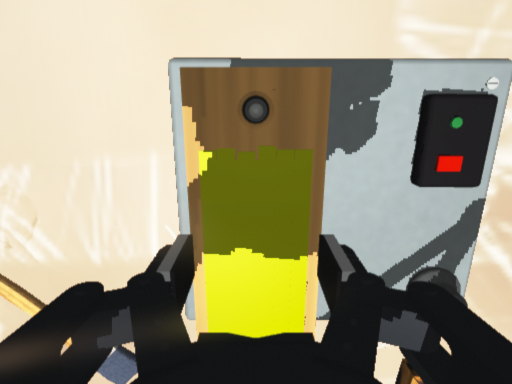

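The held plaque covers the pad; its round hole shows at (256,110) with the pin already visible through it.

```bash
sed -i 's/o\["grip_width"\].round(4)/round(o["grip_width"],4)/' where.py; python3 where.py .5217 -.028 .16 3.96; python3 - <<'E'
from h import *
p,d,cam,X=load("hp1"); Z=X[...,2]
Zm=cv2.medianBlur(Z.astype(np.float32),5)
print("plate top z near/far", np.median(Z[75:90,200:300]),np.median(Z[180:230,220:290]))
zt=float(np.median(Z[75:230,215:300])); 
m=(win(235,280,90,130)&(Zm<zt-.012)).astype(np.uint8)
cs,_=cv2.findContours(m,0,1);c=max(cs,key=cv2.contourArea)
print(zt,"hole",ray([cv2.minAreaRect(c)[0]],zt,*cam).round(4),cv2.minAreaRect(c))
q=Zm[win(245,268,99,121)]; print("through hole z",np.percentile(q,[5,30,50,70,95]).round(4))
for v in(150,170,190):
    u=np.flatnonzero((Zm[v]>zt-.01)&(Zm[v]<zt+.01)&(np.arange(512)>150)&(np.arange(512)<350)); print(v,ray([[u.min()-.5,v],[u.max()+.5,v]],zt,*cam).round(4).tolist())
m=(Z>.052)&(Z<.062)&win(240,272,95,125); print("pin tip pts",m.sum(),X[m].mean(0).round(4), np.argwhere(m).mean(0))
E
```

```text
[ 0.522  -0.0265  0.1941] yaw 4.12 f [-0.7 -0.6 -1.3] [ 0.02  0.02 -0.01] 0.06 axis [ 7.e-04  9.e-04 -1.e+00]
delta tool [-0.0015 -0.0004  0.0341] rz 0.0029
plate top z near/far 0.130354490077463 0.1311558833093825
0.13074919497547796 hole [[0.5164 0.0419 0.1307]] ((255.0, 108.5), (27.0, 26.0), 90.0)
through hole z [0.024  0.0243 0.0246 0.0526 0.1035]
150 [[0.487, 0.0222, 0.1307], [0.5488, 0.0266, 0.1307]]
170 [[0.4875, 0.0134, 0.1307], [0.5491, 0.0177, 0.1307]]
190 [[0.4885, 0.0042, 0.1307], [0.5499, 0.0085, 0.1307]]
pin tip pts 141 [0.517  0.0398 0.0556] [110.20567376 255.61702128]
```

Request:
drive_effector(ticks=[[[-0.0018, 0, 0.02, 0, 0, 0.002], [-0.0018, 0, 0.04, 0, 0, 0.002], [-0.0018, 0, 0.05, 0, 0, 0.002], [-0.0018, 0, 0.054, 0, 0, 0.002], [-0.0018, 0, 0.054, 0, 0, 0.002]]])

```text
clock: 7.05
tcp_pos: [0.5216, -0.0298, 0.1397]
orientation: [-2.144, -2.295, 0.001]
contact_force: [-0.3, 0.1, -0.3]
grip_width: 0.0599
gripper_force: 43.8
```

Request:
drive_effector(ticks=[[[0, 0, 0, 0, 0, 0], [0, 0, 0, 0, 0, 0]]])

```text
clock: 7.25
tcp_pos: [0.522, -0.0303, 0.1407]
orientation: [2.145, 2.294, 0.002]
contact_force: [0.1, -0.3, -2.3]
grip_width: 0.06
gripper_force: 43.8
```

```bash
python3 where.py .5217 -.028 .1 3.96; python3 - <<'E'
from h import *
p,d,cam,X=shot("wrist","hp2"); Z=X[...,2]
Zm=cv2.medianBlur(Z.astype(np.float32),3)
zt=float(np.median(Z[60:230,215:300])); print(zt)
cv2.imwrite("pics/hp2x.png",cv2.resize(p[70:180,190:320],None,fx=4,fy=4))
m=(Z>.03)&(Z<.062)&win(235,280,90,150); print("pin tip pts",m.sum(),X[m].mean(0).round(4), np.argwhere(m).mean(0))
m=(win(225,290,80,170)&(Zm<zt-.006)).astype(np.uint8)
cs,_=cv2.findContours(m,0,1);c=max(cs,key=cv2.contourArea)
print(zt,"hole",ray([cv2.minAreaRect(c)[0]],zt,*cam).round(4),cv2.minAreaRect(c))
E
```

```text
[ 0.522  -0.0303  0.1407] yaw 3.84 f [ 0.1 -0.3 -2.3] [-0.03 -0.03 -0.02] 0.06 axis [ 1.4e-03  1.0e-04 -1.0e+00]
delta tool [ 0.0023 -0.0002  0.0407] rz -0.0021
0.07696600954627573
pin tip pts 298 [0.517  0.0396 0.0551] [104.4261745  255.79194631]
0.07696600954627573 hole [[0.5169 0.0379 0.077 ]] ((255.5, 109.0), (28.0, 27.0), 90.0)
```

View pics/hp2x.png

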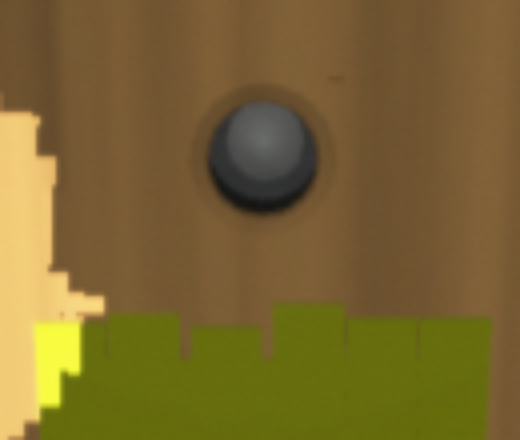

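The pin sits slightly beyond the hole's centre (pin about (265,140) in the hole at (262,155)), so I shift +2 mm along tool x and go on down.

Request:
drive_effector(ticks=[[[0.002, 0, 0, 0, 0, 0], [0.002, 0, 0.004, 0, 0, 0], [0.002, 0, 0.007, 0, 0, 0], [0.002, 0, 0.01, 0, 0, 0], [0.002, 0, 0.012, 0, 0, 0]]])

```text
clock: 7.8
tcp_pos: [0.5212, -0.0284, 0.1274]
orientation: [-2.146, -2.294, 0.001]
contact_force: [-0.3, 0.2, -0.8]
grip_width: 0.0602
gripper_force: 43.8
```

```bash
python3 where.py .5217 -.028 .1 3.96
```

```text
[ 0.5212 -0.0284  0.1274] yaw 3.83 f [-0.3  0.2 -0.8] [-0.01 -0.03 -0.02] 0.0602 axis [-6.e-04 -0.e+00 -1.e+00]
delta tool [0.0004 0.0006 0.0274] rz -0.0022
```

Request:
drive_effector(ticks=[[[0, 0.0003, 0.004, 0, 0, -0.001], [0, 0.0003, 0.008, 0, 0, -0.001], [0, 0.0003, 0.012, 0, 0, -0.001], [0, 0.0003, 0.016, 0, 0, -0.001], [0, 0.0003, 0.019, 0, 0, -0.001]]])

```text
clock: 8.3
tcp_pos: [0.5216, -0.0284, 0.1085]
orientation: [-2.145, -2.295, 0.0]
contact_force: [0.3, 1.3, -0.2]
grip_width: 0.0601
gripper_force: 43.8
```

```bash
python3 where.py .5217 -.028 .0998 3.96
```

```text
[ 0.5216 -0.0284  0.1085] yaw 3.89 f [ 0.3  1.3 -0.2] [ 0.   -0.01  0.02] 0.0601 axis [-3.e-04 -0.e+00 -1.e+00]
delta tool [0.0004 0.0002 0.0087] rz -0.0012
```

Request:
drive_effector(ticks=[[[0, 0, 0.002, 0, 0, 0], [0, 0, 0.004, 0, 0, 0], [0, 0, 0.006, 0, 0, 0], [0, 0, 0.007, 0, 0, 0], [0, 0, 0.008, 0, 0, 0]]])

```text
clock: 8.8
tcp_pos: [0.5217, -0.0283, 0.1009]
orientation: [2.145, 2.296, 0.0]
contact_force: [0.2, -0.2, -0.4]
grip_width: 0.0601
gripper_force: 43.8
```

```bash
python3 where.py .5217 -.028 .0998 3.96
```

```text
[ 0.5217 -0.0283  0.1009] yaw 3.89 f [ 0.2 -0.2 -0.4] [0.03 0.04 0.03] 0.0601 axis [ 1.e-04  0.e+00 -1.e+00]
delta tool [0.0003 0.     0.0011] rz -0.0012
```

Request:
drive_effector(ticks=[[[0, 0, 0.0005, 0, 0, 0], [0, 0, 0.001, 0, 0, 0], [0, 0, 0.0015, 0, 0, 0], [0, 0, 0.0015, 0, 0, 0]]])

```text
clock: 9.2
tcp_pos: [0.5217, -0.0283, 0.0998]
orientation: [2.145, 2.296, 0.0]
contact_force: [-2.1, -0.3, 4.4]
grip_width: 0.0603
gripper_force: 44.4
```

Request:
drive_effector(ticks=[[[0, 0, 0, 0, 0, 0], [0, 0, 0, 0, 0, 0], [0, 0, 0, 0, 0, 0], [0, 0, 0, 0, 0, 0], [0, 0, 0, 0, 0, 0]]], finger_gap=0.08)

```text
clock: 9.7
tcp_pos: [0.5217, -0.0283, 0.0993]
orientation: [-2.145, -2.296, 0.0]
contact_force: [-0.5, -0.5, 0.5]
grip_width: 0.0798
gripper_force: 0.0
```

Request:
drive_effector(ticks=[[[0, 0, -0.01, 0, 0, 0], [0, 0, -0.03, 0, 0, 0], [0, 0, -0.07, 0, 0, 0], [0, 0, -0.11, 0, 0, 0], [0, 0, -0.15, 0, 0, 0]]], finger_gap=0.085)

```text
clock: 10.2
tcp_pos: [0.5213, -0.0284, 0.2516]
orientation: [2.145, 2.296, 0.0]
contact_force: [0.6, -0.6, -0.6]
grip_width: 0.0849
gripper_force: 0.0
```

Request:
drive_effector(ticks=[[[0.04, 0, 0, 0, 0, 0], [0.05, 0, 0, 0, 0, 0], [0.05, 0, 0, 0, 0, 0], [0.05, 0, 0, 0, 0, 0]]])

```text
clock: 10.6
tcp_pos: [0.5179, 0.0208, 0.2491]
orientation: [-2.144, -2.296, 0.002]
contact_force: [0.4, 0.0, 0.4]
grip_width: 0.0852
gripper_force: 0.0
```

```bash
python3 - <<'E'
from h import *
p,d,cam,X=shot("wrist","chk1"); Z=X[...,2]
plate("chk1",win(150,350,20,330),z=.036,lo=.0325,hi=.05)
Zm=cv2.medianBlur(Z.astype(np.float32),5); m=(Zm>.032)&(Zm<.042)&win(200,320,60,330)
q=X[m]; q=q[abs(q[:,2]-np.median(q[:,2]))<.003]; f=np.linalg.lstsq(np.c_[q[:,:2],np.ones(len(q))],q[:,2],rcond=None)[0]; print(np.median(q[:,2]),"slope",f[:2])
E
```

```text
chk1 9684.0 c [521.1 -28.4] size [ 62.  169.8] yaw 3.88
 hole [521.7 -90.4] [7.5 4.7]
 hole [516.2  37.9] [10.7 12.7]
0.03632801592255427 slope [ 0.00274233 -0.00141908]
```

Plaque is seated flush. Now the holder.

Request:
drive_effector(ticks=[[[0.04, -0.015, 0, 0, 0, 0], [0.08, -0.03, 0, 0, 0, -0.03], [0.12, -0.045, 0, 0, 0, -0.07], [0.16, -0.06, 0, 0, 0, -0.11], [0.195, -0.075, 0, 0, 0, -0.138]]])

```text
clock: 11.15
tcp_pos: [0.4297, 0.2114, 0.249]
orientation: [-1.981, -2.438, 0.001]
contact_force: [0.4, 0.2, -0.6]
grip_width: 0.0849
gripper_force: 0.0
```

Request:
drive_effector(ticks=[[[0, 0, 0, 0, 0, 0], [0, 0, 0, 0, 0, 0], [0, 0, 0, 0, 0, 0]]])

```text
clock: 11.45
tcp_pos: [0.4309, 0.2092, 0.249]
orientation: [1.985, 2.435, -0.002]
contact_force: [-0.2, 0.4, 0.2]
grip_width: 0.0849
gripper_force: 0.0
```

```bash
python3 - <<'E'
from h import *
p,d,cam,X=shot("wrist","ho1")
for lo in (.009,.0105): plate("ho1",win(150,350,20,300),lo=lo)
E
python3 where.py .4298 .2435 .13 11.8
```

```text
ho1 10587.0 c [429.1 243.4] size [ 62.  169.5] yaw 11.84
 hole [442.7 177.7] [12.7 16.7]
 hole [415.1 309.7] [12.1 13. ]
ho1 10580.5 c [429.1 243.4] size [ 62.  169.5] yaw 11.84
 hole [443.3 177.2] [13.8 17.8]
 hole [421.8 196.3] [6.2 6.4]
 hole [451.5 204.9] [14.8 15.7]
 hole [428.8 244.9] [47.1 96.6]
 hole [415.3 309.9] [12.9 12.8]
[0.431  0.2091 0.2491] yaw 11.61 f [-0.   0.4 -0.5] [-0.05 -0.03 -0.06] 0.0852 axis [-4.e-04 -1.e-03 -1.e+00]
delta tool [0.034  0.0059 0.119 ] rz -0.0033
```

Request:
drive_effector(ticks=[[[0.02, 0.003, 0.02, 0, 0, -0.003], [0.034, 0.005, 0.06, 0, 0, -0.003], [0.034, 0.005, 0.1, 0, 0, -0.003], [0.034, 0.005, 0.119, 0, 0, -0.003], [0.034, 0.005, 0.119, 0, 0, -0.003]]])

```text
clock: 12.0
tcp_pos: [0.4273, 0.243, 0.1277]
orientation: [-1.979, -2.438, 0.009]
contact_force: [-0.6, 0.1, 0.2]
grip_width: 0.0849
gripper_force: 0.0
```

Request:
drive_effector(ticks=[[[0, 0, 0, 0, 0, 0], [0, 0, 0, 0, 0, 0], [0, 0, 0, 0, 0, 0]]])

```text
clock: 12.3
tcp_pos: [0.4291, 0.2455, 0.1318]
orientation: [1.978, 2.439, 0.004]
contact_force: [0.1, 0.6, 0.6]
grip_width: 0.0852
gripper_force: 0.0
```

```bash
python3 where.py .4292 .2435 .0758 11.84
```

```text
[0.4291 0.2455 0.1318] yaw 11.93 f [0.1 0.6 0.6] [ 0.09 -0.05  0.02] 0.0852 axis [ 0.0024  0.0014 -1.    ]
delta tool [-0.002  -0.0005  0.056 ] rz 0.0016
```

Request:
drive_effector(ticks=[[[-0.002, -0.0005, 0.02, 0, 0, 0], [-0.002, -0.0005, 0.04, 0, 0, 0], [-0.002, -0.0005, 0.056, 0, 0, 0], [-0.002, -0.0005, 0.056, 0, 0, 0], [-0.002, -0.0005, 0.056, 0, 0, 0]]])

```text
clock: 12.8
tcp_pos: [0.4284, 0.2435, 0.0752]
orientation: [1.977, 2.441, 0.001]
contact_force: [-0.3, -0.7, 0.2]
grip_width: 0.0853
gripper_force: 0.0
```

Request:
drive_effector(ticks=[[[0, 0, 0, 0, 0, 0], [0, 0, 0, 0, 0, 0]]])

```text
clock: 13.0
tcp_pos: [0.4286, 0.2436, 0.0754]
orientation: [1.977, 2.44, 0.003]
contact_force: [0.2, -0.5, 0.4]
grip_width: 0.0851
gripper_force: 0.0
```

```bash
python3 where.py .4292 .2435 .0758 11.84
```

```text
[0.4286 0.2436 0.0754] yaw 11.96 f [ 0.2 -0.5  0.4] [-0.02  0.    0.04] 0.0851 axis [ 0.0017  0.0011 -1.    ]
delta tool [-0.0002  0.0005 -0.0004] rz 0.0022
```

Request:
drive_effector(ticks=[[[0, 0, 0, 0, 0, 0], [0, 0, 0, 0, 0, 0], [0, 0, 0, 0, 0, 0], [0, 0, 0, 0, 0, 0], [0, 0, 0, 0, 0, 0]]], finger_gap=0.05, grip_force=40)

```text
clock: 13.5
tcp_pos: [0.4284, 0.2434, 0.0752]
orientation: [1.977, 2.441, 0.001]
contact_force: [-1.0, -0.9, 8.4]
grip_width: 0.0603
gripper_force: 41.3
```

Request:
drive_effector(ticks=[[[0, 0, 0, 0, 0, 0], [0, 0, 0, 0, 0, 0], [0, 0, 0, 0, 0, 0]]])

```text
clock: 13.8
tcp_pos: [0.4284, 0.2434, 0.0752]
orientation: [1.977, 2.441, 0.001]
contact_force: [-1.7, 0.0, 9.2]
grip_width: 0.0602
gripper_force: 41.3
```

Request:
drive_effector(ticks=[[[0, 0, -0.015, 0, 0, 0], [0, 0, -0.04, 0, 0, 0], [0, 0, -0.08, 0, 0, 0], [-0.02, 0, -0.11, 0, 0, 0], [-0.06, 0, -0.12, 0, 0, 0]]])

```text
clock: 14.3
tcp_pos: [0.4414, 0.1877, 0.1977]
orientation: [1.97, 2.446, 0.01]
contact_force: [1.5, 0.2, -2.6]
grip_width: 0.0598
gripper_force: 44.9
```

Request:
drive_effector(ticks=[[[-0.04, 0.006, 0, 0, 0, 0], [-0.08, 0.012, 0, 0, 0, 0.03], [-0.12, 0.018, 0, 0, 0, 0.06], [-0.16, 0.025, 0, 0, 0, 0.1], [-0.2, 0.031, 0, 0, 0, 0.139]]])

```text
clock: 14.8
tcp_pos: [0.5123, -0.0063, 0.1943]
orientation: [-2.144, -2.296, 0.0]
contact_force: [0.5, -0.2, -2.3]
grip_width: 0.0601
gripper_force: 44.9
```

Request:
drive_effector(ticks=[[[-0.015, 0.001, 0, 0, 0, 0], [-0.015, 0.001, 0, 0, 0, 0], [-0.015, 0.001, 0, 0, 0, 0], [-0.015, 0.001, 0, 0, 0, 0]]])

```text
clock: 15.2
tcp_pos: [0.5139, -0.018, 0.1943]
orientation: [-2.139, -2.3, -0.0]
contact_force: [-0.7, -0.0, -1.6]
grip_width: 0.0601
gripper_force: 44.9
```

```bash
python3 where.py .5217 -.0283 .15 3.96
```

```text
[ 0.5139 -0.018   0.1943] yaw 4.14 f [-0.7 -0.  -1.6] [ 0.01 -0.03 -0.01] 0.0601 axis [-5.e-04  7.e-04 -1.e+00]
delta tool [-0.0109  0.007   0.0443] rz 0.0031
```

Request:
drive_effector(ticks=[[[-0.011, 0.007, 0, 0, 0, 0.003], [-0.011, 0.007, 0.02, 0, 0, 0.003], [-0.011, 0.007, 0.04, 0, 0, 0.003], [-0.011, 0.007, 0.05, 0, 0, 0.003], [-0.011, 0.007, 0.05, 0, 0, 0.003]]])

```text
clock: 15.7
tcp_pos: [0.5215, -0.0299, 0.1432]
orientation: [-2.144, -2.294, 0.003]
contact_force: [-0.6, 0.3, -2.1]
grip_width: 0.0604
gripper_force: 44.9
```

Request:
drive_effector(ticks=[[[0, 0, 0, 0, 0, 0], [0, 0, 0, 0, 0, 0]]])

```text
clock: 15.9
tcp_pos: [0.5228, -0.03, 0.1453]
orientation: [2.145, 2.294, 0.002]
contact_force: [0.8, 1.0, -2.4]
grip_width: 0.06
gripper_force: 44.9
```

```bash
python3 where.py .5217 -.0283 .1112 3.96; python3 - <<'E'
from h import *
p,d,cam,X=shot("wrist","hh2"); Z=X[...,2]
Zm=cv2.medianBlur(Z.astype(np.float32),3)
zt=float(np.median(Z[70:90,200:310])); print(zt)
m=(Z>.04)&(Z<.062)&win(235,280,85,150); print("pin tip pts",m.sum(),X[m].mean(0).round(4), np.argwhere(m).mean(0))
m=(win(230,285,85,145)&(Zm<zt-.006)).astype(np.uint8)
cs,_=cv2.findContours(m,0,1);c=max(cs,key=cv2.contourArea)
print("hole",ray([cv2.minAreaRect(c)[0]],zt,*cam).round(4),cv2.minAreaRect(c))
E
```

```text
[ 0.5228 -0.03    0.1453] yaw 3.85 f [ 0.8  1.  -2.4] [ 0.07  0.02 -0.06] 0.06 axis [ 1.6e-03  1.0e-04 -1.0e+00]
delta tool [ 0.0017 -0.0011  0.0341] rz -0.0019
0.08169252581998263
pin tip pts 280 [0.517  0.0397 0.0551] [104.86071429 254.22142857]
hole [[0.5176 0.0378 0.0817]] ((255.25, 109.75), (28.284271240234375, 27.577163696289062), 45.0)
```

Request:
drive_effector(ticks=[[[0.0018, -0.0009, 0.003, 0, 0, -0.001], [0.0018, -0.0009, 0.006, 0, 0, -0.001], [0.0018, -0.0009, 0.01, 0, 0, -0.001], [0.0018, -0.0009, 0.014, 0, 0, -0.001], [0.0018, -0.0009, 0.016, 0, 0, -0.001]]])

```text
clock: 16.45
tcp_pos: [0.5208, -0.0283, 0.1278]
orientation: [-2.144, -2.295, 0.001]
contact_force: [0.2, 0.3, -2.5]
grip_width: 0.06
gripper_force: 44.9
```

```bash
python3 where.py .5217 -.0283 .1112 3.96
```

```text
[ 0.5208 -0.0283  0.1278] yaw 3.9 f [ 0.2  0.3 -2.5] [ 0.01  0.05 -0.03] 0.06 axis [-8.e-04 -0.e+00 -1.e+00]
delta tool [-0.      0.0009  0.0166] rz -0.0011
```

Request:
drive_effector(ticks=[[[0, 0.0007, 0.003, 0, 0, 0], [0, 0.0007, 0.006, 0, 0, 0], [0, 0.0007, 0.009, 0, 0, 0], [0, 0.0007, 0.012, 0, 0, 0], [0, 0.0007, 0.0135, 0, 0, 0]]])

```text
clock: 16.95
tcp_pos: [0.5217, -0.0283, 0.1146]
orientation: [-2.144, -2.296, 0.0]
contact_force: [0.4, -0.4, -2.4]
grip_width: 0.0598
gripper_force: 44.9
```

```bash
python3 where.py .5217 -.0283 .1112 3.96
```

```text
[ 0.5217 -0.0283  0.1146] yaw 3.9 f [ 0.4 -0.4 -2.4] [-0.04 -0.05  0.06] 0.0598 axis [-3.e-04  0.e+00 -1.e+00]
delta tool [-0.      0.      0.0034] rz -0.001
```

Request:
drive_effector(ticks=[[[0, 0, 0.001, 0, 0, 0], [0, 0, 0.002, 0, 0, 0], [0, 0, 0.003, 0, 0, 0], [0, 0, 0.003, 0, 0, 0]]])

```text
clock: 17.35
tcp_pos: [0.5218, -0.0282, 0.1118]
orientation: [-2.145, -2.296, 0.0]
contact_force: [1.0, -0.0, -2.2]
grip_width: 0.0603
gripper_force: 44.9
```

```bash
python3 where.py .5217 -.0283 .1112 3.96
```

```text
[ 0.5218 -0.0282  0.1118] yaw 3.9 f [ 1.  -0.  -2.2] [-0.    0.04 -0.  ] 0.0603 axis [-0.  0. -1.]
delta tool [-0.0001 -0.0001  0.0006] rz -0.0011
```

Request:
drive_effector(ticks=[[[0, 0, 0.0005, 0, 0, 0], [0, 0, 0.001, 0, 0, 0], [0, 0, 0.001, 0, 0, 0]]])

```text
clock: 17.65
tcp_pos: [0.5219, -0.0283, 0.1114]
orientation: [2.145, 2.295, 0.0]
contact_force: [-2.2, 0.2, 3.6]
grip_width: 0.0601
gripper_force: 45.6
```

Request:
drive_effector(ticks=[[[0, 0, 0, 0, 0, 0], [0, 0, 0, 0, 0, 0], [0, 0, 0, 0, 0, 0], [0, 0, 0, 0, 0, 0], [0, 0, 0, 0, 0, 0]]], finger_gap=0.08)

```text
clock: 18.15
tcp_pos: [0.5218, -0.0283, 0.1109]
orientation: [2.145, 2.296, 0.0]
contact_force: [0.0, 0.1, 0.5]
grip_width: 0.0803
gripper_force: 0.0
```

Request:
drive_effector(ticks=[[[0, 0, -0.01, 0, 0, 0], [0, 0, -0.03, 0, 0, 0], [0, 0, -0.07, 0, 0, 0], [0, 0, -0.11, 0, 0, 0], [0, 0, -0.15, 0, 0, 0]]], finger_gap=0.085)

```text
clock: 18.65
tcp_pos: [0.5214, -0.0283, 0.2631]
orientation: [2.145, 2.296, 0.0]
contact_force: [1.4, -0.4, -0.6]
grip_width: 0.0849
gripper_force: 0.0
```

Request:
drive_effector(ticks=[[[0.04, 0, -0.03, 0, 0, 0], [0.05, 0, -0.06, 0, 0, 0], [0.05, 0, -0.09, 0, 0, 0], [0.05, 0, -0.12, 0, 0, 0]]])

```text
clock: 19.05
tcp_pos: [0.5178, 0.0222, 0.3831]
orientation: [2.143, 2.297, 0.001]
contact_force: [0.5, 0.3, -0.2]
grip_width: 0.0851
gripper_force: 0.0
```

```bash
python3 - <<'E'
from h import *
p,d,cam,X=shot("wrist","chk2"); Z=X[...,2]
plate("chk2",win(150,350,20,330),z=.048,lo=.044,hi=.06)
Zm=cv2.medianBlur(Z.astype(np.float32),5); m=(Zm>.044)&(Zm<.054)&win(200,320,60,330)
q=X[m]; q=q[abs(q[:,2]-np.median(q[:,2]))<.003]; f=np.linalg.lstsq(np.c_[q[:,:2],np.ones(len(q))],q[:,2],rcond=None)[0]; print(np.median(q[:,2]),"slope",f[:2])
S=[]
for n in("side","scene"):
    p,d,cam,X=shot(n,n+"2"); hsv=cv2.cvtColor(p,cv2.COLOR_BGR2HSV)
    m=((hsv[...,1]>170)&(hsv[...,2]>80)&((hsv[...,0]<7)|(hsv[...,0]>173))).astype(np.uint8)
    K,l,s,c=cv2.connectedComponentsWithStats(m)
    for i in range(1,K):
        if s[i,4]>15: print(n,s[i],c[i].round(1),np.median(X[l==i],0).round(3))
E
```

```text
chk2 5147.5 c [521.3 -27.9] size [ 62. 168.] yaw 3.81
0.04726457694802166 slope [0.00061521 0.00066062]
side [280  71  29  24 371] [293.9  81.2] [ 0.709 -1.022  0.037]
side [306  74  51  30 894] [333.4  86.3] [ 0.495 -1.045  0.023]
side [287  95  13   2  17] [293.8  95.3] [ 0.643 -0.797  0.06 ]
side [304  96  23   5  37] [314.7  97.8] [ 0.549 -0.805  0.061]
side [285 109   7   5  26] [288.3 111.2] [ 0.536 -0.293  0.278]
side [220 206   7   4  16] [223.3 207.6] [0.665 0.01  0.038]
side [175 224   7   8  34] [178.1 227.4] [0.774 0.139 0.026]
side [133 235  18  14 164] [141.7 241.1] [0.846 0.241 0.034]
scene [248 172  10   5  32] [253.2 174.3] [0.842 0.226 0.032]
scene [355 176   8   6  40] [358.5 178.5] [ 0.529 -0.301  0.274]
scene [495 353  14   6  49] [501.8 355.4] [ 0.323 -0.682  0.068]
```

Both plates are seated flush. Now the lamp: I go above the ball and look.

Request:
drive_effector(ticks=[[[-0.02, 0, -0.035, 0, 0, 0], [-0.065, 0, -0.037, 0, 0, 0.05], [-0.11, 0, -0.037, 0, 0, 0.12], [-0.155, 0, -0.037, 0, 0, 0.2], [-0.2, 0, -0.037, 0, 0, 0.27]]], finger_gap=0.07, grip_force=40)

```text
clock: 19.7
tcp_pos: [0.5312, -0.1796, 0.4172]
orientation: [-2.436, -1.982, 0.001]
contact_force: [0.5, -0.1, 0.3]
grip_width: 0.0696
gripper_force: 0.0
```

Request:
drive_effector(ticks=[[[-0.04, 0.01, 0, 0, 0, 0.03], [-0.08, 0.025, 0, 0, 0, 0.068], [-0.115, 0.03, 0, 0, 0, 0.068], [-0.115, 0.03, 0, 0, 0, 0.068], [-0.115, 0.03, 0, 0, 0, 0.068]]])

```text
clock: 20.2
tcp_pos: [0.5375, -0.2972, 0.4167]
orientation: [-2.501, -1.898, 0.002]
contact_force: [0.3, 1.3, -0.2]
grip_width: 0.0703
gripper_force: 0.0
```

```bash
python3 where.py .54 -.301 .42 -15.5; python3 - <<'E'
from h import *
p,d,cam,X=shot("wrist","ball1"); Z=X[...,2]; hsv=cv2.cvtColor(p,cv2.COLOR_BGR2HSV)
m=((hsv[...,1]>150)&(hsv[...,2]>60)&((hsv[...,0]<8)|(hsv[...,0]>172))&(Z>.2)).astype(np.uint8)
K,l,s,c=cv2.connectedComponentsWithStats(m)
for i in range(1,K):
    if s[i,4]>60:
        q=X[l==i]; A=np.c_[2*q,np.ones(len(q))]; f=np.linalg.lstsq(A,(q**2).sum(1),rcond=None)[0]
        cs,_=cv2.findContours((l==i).astype(np.uint8),0,1); e=cv2.minEnclosingCircle(cs[0])
        cc=q.mean(0); print(s[i],c[i].round(1),"sphere",f[:3].round(4),np.sqrt(f[3]+f[:3]@f[:3]).round(4),"circ",e,"ray@.268",ray([e[0]],.268,*cam).round(4), "depth top",q[:,2].max())
E
```

```text
[ 0.5375 -0.2972  0.4167] yaw -15.59 f [ 0.3  1.3 -0.2] [ 0.02  0.   -0.01] 0.0703 axis [-0.002  0.001 -1.   ]
delta tool [-0.003   0.0034 -0.0033] rz -0.0015
[ 240  187   36   36 1008] [257.6 204.4] sphere [ 0.5434 -0.2727  0.3789] 0.105 circ ((257.6142883300781, 204.3285675048828), 17.992938995361328) ray@.268 [[ 0.5375 -0.2997  0.268 ]] depth top 0.4866893936515265
```

View pics/ball1.png

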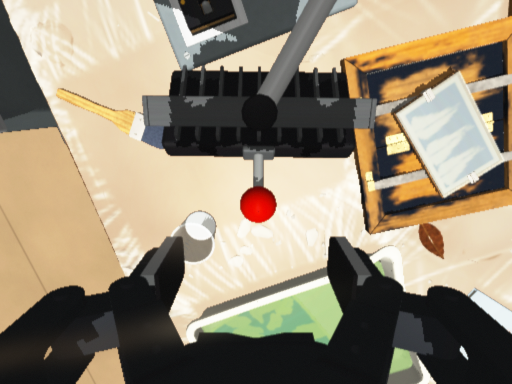

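The ball is at (258,204), its rod running straight up the image to the lamp head, so the gripper is already aligned with it.

```bash
python3 - <<'E'
from h import *
p,d,cam,X=load("ball1")
K,R,t=cam; dd=np.median(d[200:209,253:263]); o=-R.T@t
w=R.T@np.array([(257.6-K[0,2])/K[0,0],(204.3-K[1,2])/K[1,1],1]); b=o+w*dd+w/np.linalg.norm(w)*.014
post=np.array([.5217,-.0283,.215])+Ro.from_euler("z",3.9,degrees=True).apply([.16,-.09,0])
L=Ro.from_euler("z",-3.9,degrees=True).apply(b-post); 
print("ball",b.round(4),"dz",b[2]-.215,"post",post.round(4)); h=np.hypot(L[0],L[1]); c=(np.sqrt(h**2-.0081)-.16)/.085
t=np.arctan2(b[2]-.215,.085*c); s=(np.arctan2(L[1],L[0])-np.arctan2(.09,-.16-.085*c))%(2*np.pi)
print("tilt cos",np.arccos(min(c,1)),"tilt sin",np.arcsin((b[2]-.215)/.085),"swivel",s)
E
python3 where.py .5377 -.2997 .32 -15.5
```

```text
ball [ 0.5374 -0.2998  0.2674] dz 0.0523603531792001 post [ 0.6875 -0.1072  0.215 ]
tilt cos 0.6630930913883567 tilt sin 0.6636600564821802 swivel 1.2184592281895474
[ 0.5381 -0.2958  0.417 ] yaw -15.46 f [-0.2  1.   0.4] [ 0.02 -0.05  0.  ] 0.0703 axis [-0.0014  0.0014 -1.    ]
delta tool [-0.0039  0.0008  0.097 ] rz 0.0008
```

Request:
drive_effector(ticks=[[[-0.004, 0.0006, 0.04, 0, 0, 0], [-0.004, 0.0006, 0.08, 0, 0, 0], [-0.004, 0.0006, 0.098, 0, 0, 0], [-0.004, 0.0006, 0.098, 0, 0, 0], [-0.004, 0.0006, 0.098, 0, 0, 0]]])

```text
clock: 20.75
tcp_pos: [0.5384, -0.2994, 0.3205]
orientation: [-2.498, -1.905, -0.001]
contact_force: [-0.8, -0.9, -0.1]
grip_width: 0.07
gripper_force: 0.0
```

```bash
python3 where.py .5374 -.2998 .319 -15.5
```

```text
[ 0.5384 -0.2994  0.3205] yaw -15.36 f [-0.8 -0.9 -0.1] [-0.01 -0.01  0.01] 0.07 axis [ 4.e-04  4.e-04 -1.e+00]
delta tool [-0.0006 -0.0009  0.0015] rz 0.0024
```

Request:
drive_effector(ticks=[[[0, 0, 0, 0, 0, 0], [0, 0, 0, 0, 0, 0], [0, 0, 0, 0, 0, 0], [0, 0, 0, 0, 0, 0], [0, 0, 0, 0, 0, 0]]], finger_gap=0.01, grip_force=30)

```text
clock: 21.25
tcp_pos: [0.538, -0.3011, 0.3208]
orientation: [2.499, 1.901, 0.001]
contact_force: [-0.7, -1.2, 3.3]
grip_width: 0.0263
gripper_force: 29.3
```

Request:
drive_effector(ticks=[[[0, 0, 0, 0, 0, 0], [0, 0, 0, 0, 0, 0], [0, 0, 0, 0, 0, 0], [0, 0, 0, 0, 0, 0]]])

```text
clock: 21.65
tcp_pos: [0.5378, -0.3013, 0.3202]
orientation: [2.5, 1.901, -0.0]
contact_force: [-0.0, -3.4, 4.9]
grip_width: 0.0262
gripper_force: 29.4
```

```bash
cat > way.py <<'E'
from h import *
from bench import r
import sys
# way.py off_z s,t[;s,t...] : tool-frame rows from the present pose to ball poses
o=r.get_obs(); R=Ro.from_rotvec(o["orientation"]).as_matrix(); P=o["tcp_pos"]
yaw=np.degrees(np.arctan2(-R[0,0],R[1,0]))
print(P.round(4),"yaw",yaw.round(2),"f",o["contact_force"].round(1),"w",round(o["grip_width"],4))
post=np.array([.6875,-.1072,.215]); oz=float(sys.argv[1])
for a in sys.argv[2].split(";"):
    s,t=map(float,a.split(","))
    b=post+Ro.from_euler("z",np.radians(3.9)+s).apply([-.16-.085*np.cos(t),.09,.085*np.sin(t)])
    yw=-(86.1-np.degrees(s)); print(a,b.round(4),(R.T@(b+[0,0,oz]-P)).round(4),"rz",np.radians(yaw-yw).round(3))
E
python3 way.py 0.052 "1.218,.663;1.12,.663;1.02,.663;.92,.663;.82,.663"
```

```text
[ 0.5378 -0.3013  0.3202] yaw -15.51 f [-0.  -3.4  4.9] w 0.0262
1.218,.663 [ 0.5374 -0.2998  0.2673] [ 0.0013 -0.0008  0.0009] rz 0.014
1.12,.663 [ 0.5192 -0.2842  0.2673] [ 0.0115 -0.0224  0.0009] rz 0.112
1.02,.663 [ 0.5024 -0.2665  0.2673] [ 0.0241 -0.0434  0.0009] rz 0.212
.92,.663 [ 0.4874 -0.2472  0.2673] [ 0.0386 -0.063   0.0009] rz 0.312
.82,.663 [ 0.4745 -0.2265  0.2673] [ 0.0551 -0.081   0.0008] rz 0.412
```

Request:
drive_effector(ticks=[[[0.01, -0.0215, 0, 0, 0, 0.1], [0.023, -0.0425, 0, 0, 0, 0.2], [0.0375, -0.062, 0, 0, 0, 0.3], [0.054, -0.08, 0, 0, 0, 0.4]]])

```text
clock: 22.05
tcp_pos: [0.4737, -0.2273, 0.3197]
orientation: [-2.832, -1.36, 0.002]
contact_force: [0.0, -1.3, 4.0]
grip_width: 0.0259
gripper_force: 29.7
```

```bash
python3 way.py 0.053 "0.82,.663;.72,.663;.62,.663;.52,.663;.42,.663"
```

```text
[ 0.4737 -0.2273  0.3197] yaw -38.7 f [ 0.  -1.3  4. ] w 0.0259
0.82,.663 [ 0.4745 -0.2265  0.2673] [ 0.001   0.0001 -0.0007] rz 0.007
.72,.663 [ 0.4636 -0.2047  0.2673] [ 0.0113 -0.022  -0.0006] rz 0.107
.62,.663 [ 0.455  -0.1818  0.2673] [ 0.0238 -0.043  -0.0006] rz 0.207
.52,.663 [ 0.4487 -0.1582  0.2673] [ 0.0382 -0.0627 -0.0006] rz 0.307
.42,.663 [ 0.4448 -0.1341  0.2673] [ 0.0546 -0.0808 -0.0007] rz 0.407
```

Request:
drive_effector(ticks=[[[0.011, -0.022, 0, 0, 0, 0.1], [0.0235, -0.043, 0, 0, 0, 0.2], [0.038, -0.0625, 0, 0, 0, 0.3], [0.0545, -0.081, 0, 0, 0, 0.4]]])

```text
clock: 22.45
tcp_pos: [0.4439, -0.1338, 0.3196]
orientation: [-3.045, -0.77, 0.004]
contact_force: [1.0, -0.4, 2.2]
grip_width: 0.026
gripper_force: 29.6
```

```bash
python3 way.py 0.053 "0.42,.663;.32,.663;.22,.663;.12,.663;.02,.663;0,.663"
```

```text
[ 0.4439 -0.1338  0.3196] yaw -61.6 f [ 1.  -0.4  2.2] w 0.026
0.42,.663 [ 0.4448 -0.1341  0.2673] [ 0.0006  0.0008 -0.0007] rz 0.008
.32,.663 [ 0.4433 -0.1098  0.2673] [ 0.0109 -0.0214 -0.0007] rz 0.108
.22,.663 [ 0.4443 -0.0854  0.2673] [ 0.0234 -0.0424 -0.0007] rz 0.208
.12,.663 [ 0.4477 -0.0612  0.2673] [ 0.0378 -0.062  -0.0007] rz 0.308
.02,.663 [ 0.4535 -0.0375  0.2673] [ 0.0542 -0.0801 -0.0007] rz 0.408
0,.663 [ 0.4549 -0.0328  0.2673] [ 0.0577 -0.0835 -0.0007] rz 0.428
```

Request:
drive_effector(ticks=[[[0.011, -0.0215, 0, 0, 0, 0.1], [0.0235, -0.0425, 0, 0, 0, 0.2], [0.038, -0.062, 0, 0, 0, 0.3], [0.0545, -0.08, 0, 0, 0, 0.4], [0.058, -0.0835, 0, 0, 0, 0.43]]])

```text
clock: 22.95
tcp_pos: [0.4552, -0.0297, 0.3194]
orientation: [-3.138, -0.112, 0.006]
contact_force: [-6.0, 0.6, 7.6]
grip_width: 0.0261
gripper_force: 30.0
```

Request:
drive_effector(ticks=[[[0, 0, 0, 0, 0, 0], [0, 0, 0, 0, 0, 0]]])

```text
clock: 23.15
tcp_pos: [0.4547, -0.0313, 0.3194]
orientation: [-3.138, -0.114, 0.007]
contact_force: [-5.3, 3.8, 7.5]
grip_width: 0.0261
gripper_force: 30.0
```

```bash
python3 way.py 0.053 "0,.663;0,.55;0,.4;0,.25;0,.12;0,0"
```

```text
[ 0.4547 -0.0313  0.3194] yaw -85.83 f [-5.3  3.8  7.5] w 0.0261
0,.663 [ 0.4549 -0.0328  0.2673] [ 0.0001  0.0015 -0.0009] rz 0.005
0,.55 [ 0.4495 -0.0332  0.2594] [-0.0053  0.0015  0.007 ] rz 0.005
0,.4 [ 0.4436 -0.0336  0.2481] [-0.0111  0.0015  0.0183] rz 0.005
0,.25 [ 0.4396 -0.0339  0.236 ] [-0.0151  0.0015  0.0304] rz 0.005
0,.12 [ 0.4376 -0.034   0.2252] [-0.0171  0.0015  0.0413] rz 0.005
0,0 [ 0.4369 -0.0341  0.215 ] [-0.0177  0.0015  0.0515] rz 0.005
```

Request:
drive_effector(ticks=[[[-0.0053, 0.001, 0.007, 0, 0, 0], [-0.011, 0.001, 0.018, 0, 0, 0], [-0.015, 0.001, 0.03, 0, 0, 0], [-0.017, 0.001, 0.041, 0, 0, 0], [-0.0177, 0.001, 0.0515, 0, 0, 0]]])

```text
clock: 23.65
tcp_pos: [0.438, -0.0348, 0.2675]
orientation: [-3.139, -0.112, 0.002]
contact_force: [-0.4, 0.8, 3.8]
grip_width: 0.026
gripper_force: 31.0
```

Request:
drive_effector(ticks=[[[0, 0, 0, 0, 0, 0], [0, 0, 0, 0, 0, 0]]])

```text
clock: 23.85
tcp_pos: [0.438, -0.0352, 0.2677]
orientation: [-3.14, -0.112, 0.004]
contact_force: [-1.9, 1.8, -1.2]
grip_width: 0.026
gripper_force: 30.7
```

```bash
python3 way.py 0.053 "0,0"; python3 - <<'E'
from h import *
p,d,cam,X=shot("side","side3"); p2,_,_,_=shot("scene","scene3")
cv2.imwrite("pics/l1.png",np.hstack([cv2.resize(p[120:250,180:320],(420,390)),cv2.resize(p2[130:260,220:350],(390,390))])[:, :800])
E
```

```text
[ 0.438  -0.0352  0.2677] yaw -85.93 f [-1.9  1.8 -1.2] w 0.026
0,0 [ 0.4369 -0.0341  0.215 ] [-0.001  -0.0012 -0.0003] rz 0.003
```

View pics/l1.png

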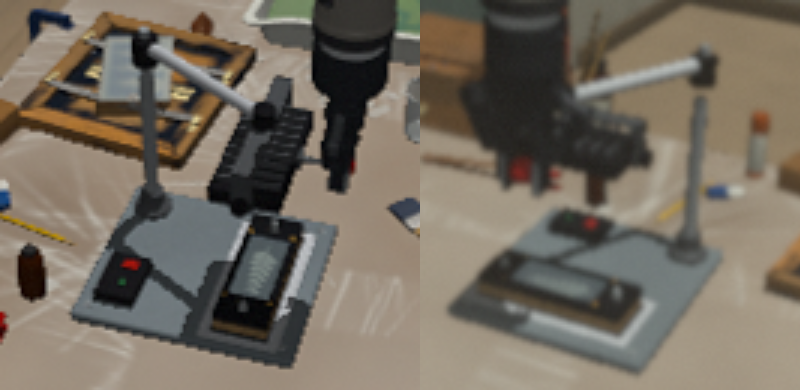

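Both views show the lamp over the plates, head about level, plates stacked on the pins. I release and check.

Request:
drive_effector(ticks=[[[0, 0, 0, 0, 0, 0], [0, 0, 0, 0, 0, 0], [0, 0, 0, 0, 0, 0], [0, 0, 0, 0, 0, 0], [0, 0, 0, 0, 0, 0]]], finger_gap=0.07)

```text
clock: 24.45
tcp_pos: [0.4388, -0.0355, 0.2685]
orientation: [3.14, 0.111, 0.001]
contact_force: [0.3, 1.9, -0.6]
grip_width: 0.07
gripper_force: 0.0
```

Request:
drive_effector(ticks=[[[0, 0, -0.02, 0, 0, 0], [0, 0, -0.05, 0, 0, 0], [0, 0, -0.09, 0, 0, 0], [0, 0, -0.13, 0, 0, 0], [0, 0, -0.15, 0, 0, 0]]])

```text
clock: 24.95
tcp_pos: [0.4395, -0.0355, 0.422]
orientation: [-3.139, -0.111, -0.008]
contact_force: [1.3, 0.3, 0.6]
grip_width: 0.0699
gripper_force: 0.0
```

Request:
drive_effector(ticks=[[[0, 0, 0, 0, 0, 0], [0, 0, 0, 0, 0, 0], [0, 0, 0, 0, 0, 0]]])

```text
clock: 25.25
tcp_pos: [0.4381, -0.0354, 0.4171]
orientation: [3.14, 0.111, -0.004]
contact_force: [-0.5, -0.5, -0.0]
grip_width: 0.0696
gripper_force: 0.0
```

```bash
python3 - <<'E'
from h import *
p,d,cam,X=shot("wrist","ball2"); Z=X[...,2]; hsv=cv2.cvtColor(p,cv2.COLOR_BGR2HSV)
m=((hsv[...,1]>150)&(hsv[...,2]>60)&((hsv[...,0]<8)|(hsv[...,0]>172))&(Z>.15)).astype(np.uint8)
K_,l,s,c=cv2.connectedComponentsWithStats(m); i=1+s[1:,4].argmax()
cs,_=cv2.findContours((l==i).astype(np.uint8),0,1); (u,v),rad=cv2.minEnclosingCircle(cs[0])
K,R,t=cam; dd=np.median(d[int(v)-4:int(v)+5,int(u)-4:int(u)+5]); o=-R.T@t
w=R.T@np.array([(u-K[0,2])/K[0,0],(v-K[1,2])/K[1,1],1]); b=o+w*dd+w/np.linalg.norm(w)*.014
post=np.array([.6875,-.1072,.215]); L=Ro.from_euler("z",-3.9,degrees=True).apply(b-post)
h=np.hypot(L[0],L[1]); x=np.sqrt(h**2-.0081)
print((u,v),rad,"ball",b.round(4),"tilt",np.arcsin((b[2]-.215)/.085),"r",x,"swivel",np.arctan2(L[1],L[0])-np.arctan2(.09,-x))
E
```

```text
(255.3966827392578, 184.45516967773438) 14.808365821838379 ball [ 0.4365 -0.0351  0.2167] tilt 0.02057996385806872 r 0.2451342914819761 swivel 0.0041327852632817574
```

View pics/ball2.png

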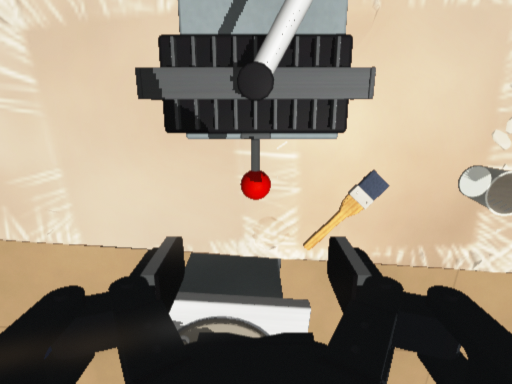

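The head is square over the base, its rod pointing straight down the image to the ball at (255,184). Swivel measures about 0.004 rad and tilt about 0.02 rad, and the arm is clear.

```bash
python3 -c "
from bench import r
print(r.hand_in())"
```

```text
the job is handed in; nothing more can be done
None
```

The job is handed in at about 25 s on the robot's clock: plaque and holder are seated flush over the pins and released, the lamp is over the plates (swivel about 0.004 rad, tilt about 0.02 rad), and no bystander was touched; the judge's result was not shown.

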